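# Refit, latch and load the cup warmer

## Robot

A 7-joint arm with a two-finger parallel gripper is mounted at the origin on a cart in front of the work surface, level with it; the furniture and walls round the work are solid. World frame = base frame: x ahead of the robot, y to its left, z up, the work surface at z = 0. Lengths are in m, angles in rad, forces in N, time in s.
With the tool pointing down it reaches from about 0.4 to 0.85 m from the base axis. Payload 10.4 kg.
Tool frame: the origin (TCP) lies between the finger pads, 19 mm behind the fingertips; this is the grasp point; z points along the fingers, y is the line along which they close (so a half turn about z gives the same grasp; the last joint's range is limited). The gripper opens to 85 mm and grips with 20 to 120 N. Pads are 22 mm wide; open, the fingers measure 114 mm over their backs; the gripper's body (76 mm by 85 mm) begins 54 mm behind the grasp point. The pads swing forward as they close: fully open they stand 13 mm farther back than shut.
Start: joints at [1.323, 0.332, -0.065, 1.46, 0.022, 1.35, -0.088], TCP at [0.139, -0.609, 0.25] pointing down, gripper open.
Joint ranges: [-2.6, 2.6], [-0.5, 2.12], [-1.47, 1.34], [0.16, 2.42], [-1.27, 4.41], [0.06, 2.06], [-2.6, 2.6]. Speed limits (rad/s): [2.22, 2.22, 2.79, 2.79, 3.14, 3.14, 3.14].

## Interface

Orientations are given as a unit quaternion [x, y, z, w].
In Python, from workcell import manip gives the robot as it stands.
- The arm moves only by the tool move_arm, never from a script. Its argument "plan" is one flat list of numbers, 7 for each row, row after row: the turn, a rotation vector about the tool's x, y, z in rad, then the shift along the tool's x, y, z in m, then the finger opening in m, from 0 to 0.0854. In form: [ax, ay, az, dx, dy, dz, gripper, ax, ay, az, dx, dy, dz, gripper, ...]. A call has 1 to 12 rows; each row is the pose to reach, as a shift and turn from the pose commanded when the call began, along the tool's axes at that moment; what a row does not reach only later rows make up. A row lasts 1/8 s, in which the tool goes at most 62.5 mm and 10.7 degrees, less where a joint would pass 70% of its speed; a pose out of reach is approached as far as the arm can. A call with a gripper value outside its range is refused whole. The fingers move at their own pace and stop on an object; "squeeze" is the grip in N (left out, the last holds). Time passes only in rows, so rows that repeat a pose let the fingers close. It gives the time, the measured TCP pose, the force, the opening and the grip force at its end, in the units of the state.
- manip.get_obs(): the state, without advancing time (a new reading comes with each control period).
- manip.camera(name): name is "scene" or "top" or "wrist"; returns a dict with "color" (420x560x3 uint8, red, green, blue), "fx", "fy", "cx", "cy" (pixels), "dist" ([k1, k2, p1, p2, k3] as OpenCV has them; the pictures are not rectified), "cam_to_world" (4x4, takes a point from camera to world coordinates); the wrist camera has in their place "mount" (4x4, takes a point from camera to tool coordinates, whose origin is the TCP and whose axes are the flange's). Camera axes: x right, y down, z forward; pixel columns grow to the right and rows downward; lengths in m; the calibration is good to about 2 mm. A picture is of the moment at which its call begins: read the wrist's pose just before it. There is no depth.
- manip.hand_in(): hands the job in; it is judged then, once.
Trained networks look in a picture, given as the dict that the camera call returned (one of the last four; its "shot" number tells which), for a name from the list of things; names that differ only in an ending like _2 or _b are one class to them, and where a whole thing is asked for, a point or a joint stands for the part that bears it (a point fixed in the world has none). Each returns a list of dicts, best first, with "conf" (0 to 1); they miss things now and then, are a little off and sometimes report something else, mostly with a low value. They report only what shows in the picture. A call takes as long as a camera call.
- manip.look_for(picture, label): "position" ([x, y, z] in m, in the coordinates of the camera as it stood for that picture, good to about 4 mm: the middle of the surface that is visible of it).
- manip.silhouettes(picture, label): "pixels" (420x560 bool, what is visible of it).
- manip.tip_of(picture, label): "position" ([x, y, z] in m, in the coordinates of the camera as it stood for that picture, good to about 4 mm: a listed point, or the origin of a listed thing).
The state is a dict: "clock": time; "joint_pos": joint angles; "joint_velocities": joint speeds; "tau": joint torques, N m; "position": TCP position; "ee_rot": TCP orientation; "ft_force": force on the tool from outside, world axes, zero at the start; "torque": the same for the moment, N m; "grip_width": opening from 0.0 (shut) to 1.0 (fully open); "grasp_force": force on a finger pad.
Only numpy, scipy, OpenCV 4.12 (cv2) and the standard library are available. Lean on these libraries where they do the work, as an engineer would, in place of code of your own. Each camera call takes 0.05 s, during which the arm holds its last target. There are 200 camera calls.

## Task

The cup warmer's top plate has been taken off for cleaning. Pull the warmer's push-pull power knob straight out until it clicks, which cuts the heat and draws back the plate latch; lower the plate over the two locating pins, tongue towards the knob side, until it lies flush; then push the knob fully home to latch the plate and switch on. After that, gently stand the two empty espresso cups, white and teal, upright on the plate, one on each side of its handle, and do not knock anything else about.

Things in the scene. Friction and masses are not known exactly. Their poses are not given: they have to be found in the camera images.
- cup_warmer: Fixed steel countertop cup warmer, 207 long (own x) x 196 wide (own y) x 163 mm high. Origin on the worktop, 80 mm from its back; own x points to its back, z up; the front (-x) faces the robot. Flat deck 105 mm above the worktop with a sunken heating coil; two locating pins stand on it. Below the deck at the front is a sloping panel with the power knob.
- left_pin (a point): Tip of the left brass locating pin: 8 mm thick, upright, 14 mm above the deck, the upper 6 mm tapered to 4 mm. At own x = +50, y = +72 mm of the warmer.
- right_pin (a point): Tip of the right locating pin, alike. At own x = +50, y = -72 mm of the warmer.
- visor_top (a point): Middle of the upper edge of the clear splash visor, a 4 mm pane as wide as the warmer. It rises from the black brow at the front edge of the deck (brow: own x -98 to -64 mm, 99 to 124 mm high) and leans forward over the knob to own x = -124 mm, 163 mm above the worktop. A tool pointing straight down hits it: grip the knob with the tool leaning back, in line with the knob axis.
- latch_tip (a point): Lower front edge of the steel latch bolt, 18 mm wide, 8 mm above the deck, driven by the knob. With the knob in it sticks 16 mm out of the brow (own x -64 mm) over the front of the seat and keeps the plate from going down (or, over its tongue, from coming up); with the knob out only 4 mm of it shows.
- knob_grip (a point): Middle of the gripping part of the round red power knob; moves with it. 32 mm thick here; head from 16.5 mm below to 11 mm above this point along its axis. Own z = knob axis, out of the panel, the way to pull; it leans 32 degrees from vertical towards the robot. Own y = the warmer's y. With the knob in, the panel is 26 mm below this point along the axis; a 29 mm collar stands 8 mm off the panel.
- power_knob (a joint): Travel of the power knob along its axis in m: 0 = fully in (warmer on, latch out), 0.012 = pulled out to its detent (off, latch drawn back, a yellow band shows on the stem). A sprung detent snaps it to the nearer end; pulling or pushing it over takes about 8 N. It starts fully in.
- plate_seat (a point): Where the plate's origin belongs: on the deck, 105 mm above the worktop, at own x = +10 mm of the warmer. Axes as the warmer's; the seated plate's axes match them.
- cup_plate: Loose aluminium cup plate, about 0.3 kg, lying flat on the worktop the right way up, origin at the middle of its underside. 110 (own x) x 170 (own y) x 6 mm thick, with vent slots; a 36 mm wide tongue sticks out 10 mm at the middle of its front edge (-x). Two 11 mm through holes at own x = +40 mm, y = -72 and +72 mm go over the warmer's pins.
- plate_handle (a point): Middle of the black handle bar of the plate, 33.5 mm above its underside at its centre. The bar runs along the plate's x: 64 mm long, 10 mm thick, 11 mm high (28 to 39 mm above the underside), open below between two posts.
- white_cup: Empty white espresso cup, 0.11 kg, 55 mm high, standing upright; outside 63 mm across at the rim, 44 mm at the foot. Its ear handle points along own +y and reaches 48 mm from the cup's middle. Origin 8 mm from the cup's middle towards the ear, on the underside.
- white_cup_foot (a point): Centre of the white cup's underside, on the axis of the round cup; axes as the cup's (ear along +y).
- teal_cup: Empty teal espresso cup, 0.11 kg, of the same shape and size, but its ear handle points along own +x. Origin 8 mm from the cup's middle towards the ear, on the underside.
- teal_cup_foot (a point): Centre of the teal cup's underside, on the axis of the round cup; axes as the cup's (ear along +x).
- bar_brush: Bystander: wooden bar brush lying on the worktop, 169 x 38 x 23 mm.
- cup_stack: Bystander: stack of paper cups, 69 mm across, 142 mm high, at the left end of the worktop.
- order_pad: Bystander: order pad lying on the worktop, 140 x 109 x 12 mm, at the right end.

How it is judged:
By the outcome, as a careful person would: the job done as asked, in the order asked, and still so for the second after the job is handed in, with the robot touching nothing.
It also fails if it takes over 72 s, if anything falls off the work surface, if the arm or the gripper's body presses on something with over 40 N, if the wrist force passes 120 N, or if a joint passes its speed limit or range.

## Working session

There is one attempt and no reset: what is moved stays moved. The work goes in short steps, Python scripts to look and compute and a tool call to move; the robot and the scene stay as the last step left them, time stands still between calls to the robot, and variables do not carry over. Pictures are saved under pics/ and viewed, at most 10 in all, crops included, and the job is handed in when it is done.

Besides the shell and the picture viewer there is one more tool, called after "Emit:" in YAML: its name, and indented under it one key for each argument. move_arm: Moves the arm, as the interface text tells. Its arguments: {"type":"object","properties":{"plan":{"type":"array","items":{"type":"number"}},"squeeze":{"type":"number"}},"required":["plan"]}

```bash
mkdir -p pics; cat > h.py <<'E'
import numpy as np, cv2
from scipy.spatial.transform import Rotation as R
from workcell import manip
np.set_printoptions(precision=4,suppress=True)
def T(p,q):
    M=np.eye(4);M[:3,:3]=R.from_quat(q).as_matrix();M[:3,3]=p;return M
def tool():
    o=manip.get_obs();return T(o["position"],o["ee_rot"])
def shot(name):
    t=tool();c=manip.camera(name)
    c["W"]=t@np.array(c["mount"]) if name=="wrist" else np.array(c["cam_to_world"])
    return c
def pts(c,labels,f=None):
    out={}
    for l in labels:
        r=(f or manip.tip_of)(c,l)
        out[l]=[((c["W"]@np.append(d["position"],1))[:3],round(d["conf"],2)) for d in r[:2]]
    return out
def save(c,n): cv2.imwrite(f"pics/{n}.png",c["color"][:,:,::-1])
def rel(p,Rm,t=None):
    "target pose -> row numbers (rotvec, shift) in present tool axes"
    t=tool() if t is None else t
    return R.from_matrix(t[:3,:3].T@Rm).as_rotvec(), t[:3,:3].T@(np.array(p)-t[:3,3])
E
cat > a.py <<'E'
from h import *
o=manip.get_obs();print({k:np.array(v) for k,v in o.items()})
L=["cup_warmer","left_pin","right_pin","visor_top","latch_tip","knob_grip","plate_seat","cup_plate","plate_handle","white_cup","white_cup_foot","teal_cup","teal_cup_foot","bar_brush","cup_stack","order_pad"]
ims=[]
for n in ["scene","top"]:
    c=shot(n);save(c,n+"0");print(n,c["W"][:3,3])
    for k,v in pts(c,L).items(): print(k,*v)
E
python3 a.py; python3 -c "
import cv2,numpy as np
a=cv2.imread('pics/scene0.png');b=cv2.imread('pics/top0.png')
cv2.imwrite('pics/both.png',cv2.resize(np.vstack([a,b]),(400,600)))"
```

```text
{'clock': array(0.), 'joint_pos': array([ 1.3234,  0.3329, -0.0647,  1.4609,  0.0216,  1.3499, -0.0885]), 'joint_velocities': array([-0.0002,  0.0001, -0.0009, -0.0012,  0.0009,  0.0006,  0.0004]), 'tau': array([ -0.0006, -62.5444,   0.0487, -39.1609,   0.0161,   0.0099,
        -0.    ]), 'position': array([ 0.1392, -0.6089,  0.2492]), 'ee_rot': array([ 0.9937,  0.1122, -0.0001, -0.0007]), 'ft_force': array([ 0.1283, -0.1898, -1.3665]), 'torque': array([0.0082, 0.0527, 0.0191]), 'grasp_force': array(0.), 'grip_width': array(0.9993)}
scene [-0.1427  0.5372  0.9404]
cup_warmer (array([ 0.5709,  0.3011, -0.0025]), 0.89)
left_pin (array([0.5582, 0.3875, 0.1157]), 0.79) (array([ 0.423 ,  0.4337, -0.002 ]), 0.36)
right_pin (array([0.6649, 0.2914, 0.1163]), 0.73)
visor_top (array([0.4961, 0.2087, 0.1625]), 0.71) (array([ 0.6078, -0.2393, -0.0021]), 0.3)
latch_tip (array([ 0.4547, -0.4243,  0.0004]), 0.66) (array([0.5422, 0.2624, 0.1167]), 0.44)
knob_grip (array([0.4964, 0.2116, 0.0543]), 0.54)
plate_seat (array([0.5795, 0.3078, 0.1021]), 0.74)
cup_plate (array([ 0.4756, -0.0144,  0.0017]),
[... 977 characters left out ...]
6)
plate_seat (array([0.5861, 0.3082, 0.1041]), 0.67)
cup_plate (array([ 0.4762, -0.0167,  0.0009]), 0.64)
plate_handle
white_cup (array([0.5437, 0.2666, 0.1124]), 0.68) (array([ 0.4886, -0.2155,  0.0032]), 0.63)
white_cup_foot (array([ 0.481 , -0.2276, -0.0001]), 0.94) (array([ 0.4799, -0.0126,  0.0354]), 0.47)
teal_cup (array([ 0.6086, -0.2391,  0.0018]), 0.76) (array([0.5019, 0.2195, 0.0513]), 0.19)
teal_cup_foot (array([ 0.6086, -0.2318, -0.001 ]), 0.9)
bar_brush (array([ 0.4694, -0.3181, -0.0032]), 0.66) (array([ 0.607 , -0.2394,  0.0015]), 0.22)
cup_stack (array([0.5849, 0.3066, 0.1037]), 0.63) (array([0.4309, 0.4342, 0.0004]), 0.58)
order_pad (array([ 0.4573, -0.4246, -0.0019]), 0.87)
```

View pics/top0.png

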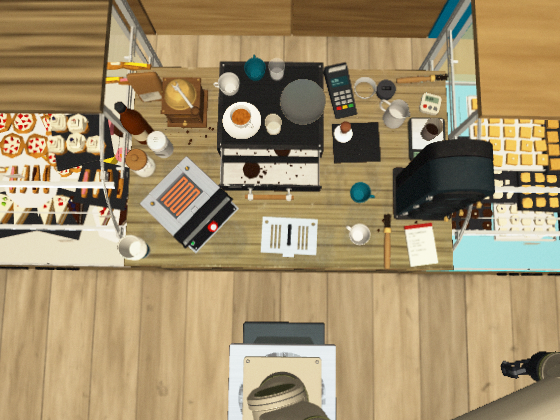

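View pics/scene0.png

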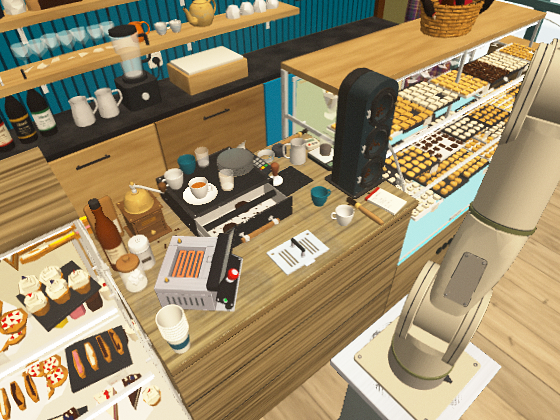

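The top view shows the warmer at (190,205), turned about 48° with its knob at (213,227). The plate is at (290,235) with its tongue towards the robot. The white cup is at (358,233) and the teal cup at (360,192). The scene view agrees. I'll set out to a viewpoint over the cups.

Emit:
move_arm:
  plan: [0, 0, 0, 0.34, -0.24, -0.13, 0.085, 0, 0, 0, 0.34, -0.24, -0.13, 0.085, 0, 0, 0, 0.34, -0.24, -0.13, 0.085, 0, 0, 0, 0.34, -0.24, -0.13, 0.085, 0, 0, 0, 0.34, -0.24, -0.13, 0.085, 0, 0, 0, 0.34, -0.24, -0.13, 0.085, 0, 0, 0, 0.34, -0.24, -0.13, 0.085, 0, 0, 0, 0.34, -0.24, -0.13, 0.085, 0, 0, 0, 0.34, -0.24, -0.13, 0.085]

```text
clock: 2.82
position: [0.417, -0.2999, 0.3799]
ee_rot: [0.994, 0.112, -0.0, 0.0]
ft_force: [-0.5, -1.1, -0.2]
grip_width: 0.997
grasp_force: 0.0
```

```bash
cat > b.py <<'E'
from h import *
import sys
L=sys.argv[1].split(',')
c=shot("wrist");print(tool()); 
if len(sys.argv)>2: save(c,sys.argv[2])
for k,v in pts(c,L).items(): print(k,*v)
E
python3 b.py white_cup,white_cup_foot,teal_cup,teal_cup_foot,cup_plate,plate_handle
python3 -c "
from h import *
print(np.array(manip.camera('wrist')['mount']))"
```

```text
[[ 0.9752  0.2214 -0.0007  0.4165]
 [ 0.2214 -0.9752 -0.0001 -0.3005]
 [-0.0007 -0.0001 -1.      0.3796]
 [ 0.      0.      0.      1.    ]]
white_cup (array([ 0.4815, -0.2224, -0.0041]), 0.55)
white_cup_foot (array([ 0.4802, -0.2232,  0.0024]), 0.81)
teal_cup (array([ 0.6052, -0.2409,  0.0006]), 0.85)
teal_cup_foot (array([ 0.6102, -0.2344,  0.0012]), 0.97)
cup_plate
plate_handle (array([ 0.4778, -0.0122,  0.0342]), 0.73)
[[-0.0001 -0.9605 -0.2781  0.0703]
 [ 1.      0.     -0.0005  0.0004]
 [ 0.0005 -0.2781  0.9605 -0.1237]
 [ 0.      0.      0.      1.    ]]
```

Emit:
move_arm:
  plan: [0, 0, -0.1, 0.128, -0.263, -0.03, 0.085, 0, 0, -0.2, 0.128, -0.263, -0.03, 0.085, 0, 0, -0.3, 0.128, -0.263, -0.03, 0.085, 0, 0, -0.4, 0.128, -0.263, -0.03, 0.085, 0, 0, -0.5, 0.256, -0.526, -0.04, 0.085, 0, 0, -0.61, 0.256, -0.526, -0.04, 0.085, 0, 0, -0.61, 0.256, -0.526, -0.04, 0.085, 0, 0, -0.61, 0.256, -0.526, -0.04, 0.085, 0, 0, -0.61, 0.256, -0.526, -0.04, 0.085, 0, 0, -0.61, 0.256, -0.526, -0.04, 0.085, 0, 0, -0.61, 0.256, -0.526, -0.04, 0.085, 0, 0, -0.61, 0.256, -0.526, -0.04, 0.085]

```text
clock: 4.72
position: [0.5499, 0.2693, 0.42]
ee_rot: [0.914, 0.405, -0.0, 0.0]
ft_force: [-0.2, -0.0, 0.0]
grip_width: 0.998
grasp_force: 0.0
```

```bash
python3 b.py cup_warmer,left_pin,right_pin,visor_top,knob_grip,latch_tip,plate_seat w1
```

```text
[[ 0.6728  0.7398  0.0006  0.55  ]
 [ 0.7398 -0.6728 -0.0007  0.2689]
 [-0.0001  0.0009 -1.      0.4202]
 [ 0.      0.      0.      1.    ]]
cup_warmer (array([0.5764, 0.2979, 0.0015]), 0.97)
left_pin (array([0.5539, 0.3857, 0.1207]), 0.94)
right_pin (array([0.6599, 0.2876, 0.1226]), 0.81)
visor_top (array([0.4922, 0.2078, 0.1637]), 0.59) (array([0.5539, 0.3835, 0.1194]), 0.5)
knob_grip
latch_tip (array([0.5424, 0.2643, 0.111 ]), 0.6) (array([0.5751, 0.3012, 0.0022]), 0.35)
plate_seat (array([0.5814, 0.309 , 0.1026]), 0.81)
```

View pics/w1.png

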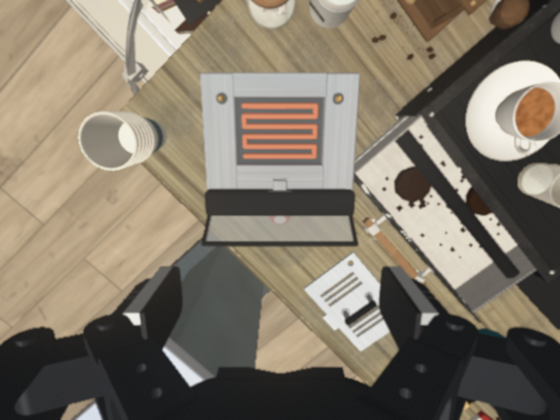

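The wrist view shows the pins level at pixels (221,98) and (338,98), the latch at (280,185) and the knob hidden under the visor at (280,220). So the warmer's yaw is about the tool's yaw, 47.7°.

```bash
cat >> h.py <<'E'
def ray(c,px,z):
    K=np.array([[c["fx"],0,c["cx"]],[0,c["fy"],c["cy"]],[0,0,1]])
    u=cv2.undistortPoints(np.array([[px]],float),K,np.array(c["dist"],float))[0,0]
    d=c["W"][:3,:3]@np.append(u,1);o=c["W"][:3,3]
    return o+d*(z-o[2])/d[2]
def blob(c,px,r=9,f=None):
    im=c["color"].astype(float);x,y=px
    w=im[y-r:y+r+1,x-r:x+r+1];s=(w[...,0]-w[...,2]) if f is None else f(w)
    m=s>0.5*s.max();yy,xx=np.nonzero(m);return x-r+xx.mean(),y-r+yy.mean(),m.sum()
def knobpose(W):
    "W = (x,y,yaw) of warmer -> tool pose in line with knob axis, y across"
    ca,sa=np.cos(W[2]),np.sin(W[2]);s,k=np.sin(np.radians(32)),np.cos(np.radians(32))
    z=np.array([s*ca,s*sa,-k]);y=np.array([sa,-ca,0]);return np.column_stack([np.cross(y,z),y,z])
E
python3 - <<'E'
from h import *
c=shot("wrist");P=[]
for px in [(221,98),(338,98)]:
    b=blob(c,px);P.append(ray(c,b[:2],0.113));print(b,P[-1])
d=P[0]-P[1];print(np.linalg.norm(d));yaw=np.arctan2(-d[0],d[1]);m=(P[0]+P[1])/2
u=np.array([np.cos(yaw),np.sin(yaw)]);o=m[:2]-.05*u;print("warmer",o,np.degrees(yaw),"seat",o+.01*u)
k=np.array([*(o-.1186*u),.053]);print("knob",k)
Rm=knobpose((*o,yaw))
for s in (0.12,0.0): print(rel(k-Rm[:,2]*s,Rm))
for n in ("scene","top"):
    print(n,pts(shot(n),["knob_grip"]),pts(shot(n),["knob_grip"],manip.look_for))
E
```

```text
(np.float64(220.6153846153846), np.float64(98.07692307692308), np.int64(26)) [0.5559 0.3845 0.113 ]
(np.float64(338.8125), np.float64(98.53125), np.int64(32)) [0.662  0.2875 0.113 ]
0.1436885980254283
warmer [0.5752 0.2991] 47.57117181106466 seat [0.582  0.3065]
knob [0.4952 0.2116 0.053 ]
(array([-0.0008,  0.5585,  0.0041]), array([-0.1434, -0.0014,  0.2653]))
(array([-0.0008,  0.5585,  0.0041]), array([-0.0799, -0.0012,  0.3671]))
scene {'knob_grip': [(array([ 0.4624, -0.3162, -0.002 ]), 0.48), (array([0.5024, 0.2109, 0.0531]), 0.43)]} {'knob_grip': [(array([0.4963, 0.2167, 0.0589]), 0.51)]}
top {'knob_grip': []} {'knob_grip': []}
```

Emit:
move_arm:
  plan: [0, 0.14, 0, -0.05, 0, 0.04, 0.085, 0, 0.3, 0, -0.1, 0, 0.08, 0.085, 0, 0.45, 0, -0.16, 0, 0.12, 0.085, 0, 0.5585, 0, -0.21, 0, 0.155, 0.085, 0, 0.5585, 0, -0.21, 0, 0.155, 0.085, 0, 0.5585, 0, -0.145, 0, 0.257, 0.085, 0, 0.5585, 0, -0.145, 0, 0.257, 0.085, 0, 0.5585, 0, -0.145, 0, 0.257, 0.085, 0, 0.5585, 0, -0.145, 0, 0.257, 0.085]

```text
clock: 6.7
position: [0.4526, 0.163, 0.1643]
ee_rot: [0.878, 0.39, 0.252, -0.112]
ft_force: [0.1, 0.5, 0.1]
grip_width: 0.997
grasp_force: 0.0
```

```bash
python3 b.py knob_grip,visor_top w2; python3 -c "
from h import *
c=shot('wrist');print(pts(c,['knob_grip'],manip.look_for)); c=shot('scene');print(pts(c,['knob_grip']))"
```

```text
[[ 0.568   0.7412  0.3578  0.4531]
 [ 0.6286 -0.6713  0.3926  0.1628]
 [ 0.5312  0.002  -0.8472  0.165 ]
 [ 0.      0.      0.      1.    ]]
knob_grip (array([0.5005, 0.2165, 0.0541]), 0.66)
visor_top (array([0.4938, 0.2046, 0.1643]), 0.94)
{'knob_grip': [(array([0.4991, 0.2108, 0.0662]), 0.78), (array([0.539 , 0.2588, 0.1156]), 0.35)]}
{'knob_grip': [(array([0.5002, 0.2137, 0.0546]), 0.4)]}
```

View pics/w2.png

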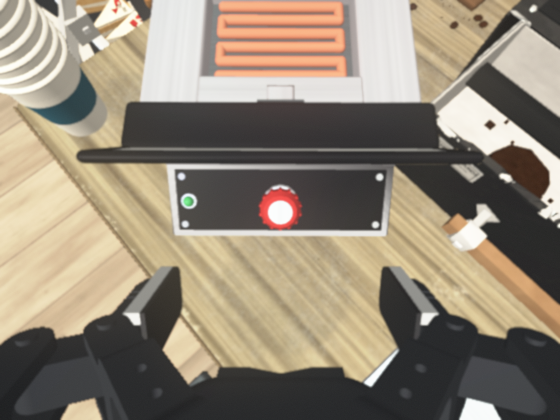

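The knob is at (280,207), centred between the fingers and in line with the tool axis. I'll advance and grip.

Emit:
move_arm:
  plan: [0, 0, 0, 0, 0, 0.06, 0.085, 0, 0, 0, 0, 0, 0.1, 0.085, 0, 0, 0, 0, 0, 0.128, 0.085, 0, 0, 0, 0, 0, 0.128, 0.08, 0, 0, 0, 0, 0, 0.128, 0.02, 0, 0, 0, 0, 0, 0.128, 0.02, 0, 0, 0, 0, 0, 0.128, 0.02, 0, 0, 0, 0, 0, 0.128, 0.02, 0, 0, 0, 0, 0, 0.128, 0.02]
  squeeze: 60

```text
clock: 8.18
position: [0.4977, 0.2129, 0.0556]
ee_rot: [0.879, 0.39, 0.252, -0.111]
ft_force: [-16.5, -8.6, 24.2]
grip_width: 0.344
grasp_force: 56.8
```

Emit:
move_arm:
  plan: [0, 0, 0, 0, 0, -0.004, 0.02, 0, 0, 0, 0, 0, -0.008, 0.02, 0, 0, 0, 0, 0, -0.012, 0.02, 0, 0, 0, 0, 0, -0.015, 0.02, 0, 0, 0, 0, 0, -0.015, 0.02, 0, 0, 0, 0, 0, -0.015, 0.02]

```text
clock: 8.93
position: [0.4925, 0.2076, 0.0669]
ee_rot: [0.879, 0.39, 0.252, -0.112]
ft_force: [16.7, 13.9, -25.6]
grip_width: 0.334
grasp_force: 68.9
```

```bash
python3 -c "
from h import *
c=shot('wrist');save(c,'w3')
o=manip.get_obs();print(o['position'],o['ft_force'],o['grip_width'])"
```

```text
[0.4925 0.2076 0.0669] [ 16.6013  14.2231 -26.0504] 0.3381199153021978
```

View pics/w3.png

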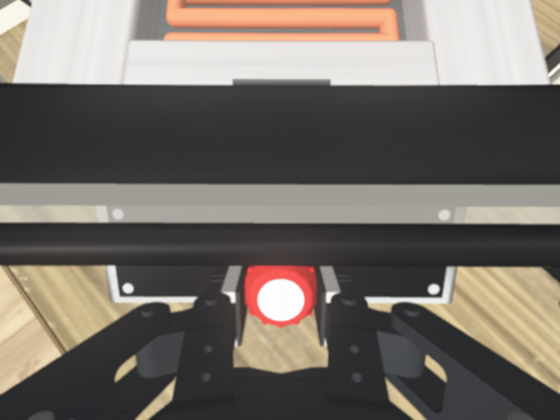

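The latch at (281,82) is drawn back, the knob travelled about 13 mm and the tool now meets a hard stop, so the knob is out. I'll release it and retreat.

Emit:
move_arm:
  plan: [0, 0, 0, 0, 0, 0.003, 0.04, 0, 0, 0, 0, 0, 0.002, 0.085, 0, 0, 0, 0, 0, 0.002, 0.085, 0, 0, 0, 0, 0, 0.0, 0.085, 0, 0, 0, 0, 0, -0.06, 0.085, 0, 0, 0, 0, 0, -0.12, 0.085, 0, 0, 0, 0, 0, -0.18, 0.085, 0, -0.15, 0, 0, 0, -0.2, 0.085, 0, -0.3, 0, 0, 0, -0.2, 0.085, 0, -0.45, 0, 0, 0, -0.2, 0.085, 0, -0.5585, 0, 0, 0, -0.2, 0.085, 0, -0.5585, 0, 0, 0, -0.2, 0.085]

```text
clock: 10.48
position: [0.4215, 0.1306, 0.2369]
ee_rot: [0.913, 0.407, 0.001, -0.003]
ft_force: [-0.3, -0.6, -0.1]
grip_width: 0.999
grasp_force: 0.0
```

```bash
cat > p.py <<'E'
from h import *
c=shot("top");s=manip.silhouettes(c,"cup_plate")[0]["pixels"].astype(np.uint8)
cs=max(cv2.findContours(s,0,2)[0],key=cv2.contourArea)
print(cv2.minAreaRect(cs))
q=[ray(c,tuple(map(float,p[0])),0.006)[:2] for p in cs]
r=cv2.minAreaRect(np.array(q,np.float32));print("rect world",r)
print(pts(c,["cup_plate","plate_handle"]))
yaw=np.radians(0)
Rm=np.array([[1,0,0],[0,-1,0],[0,0,-1.]])
print(tool());print(rel([0.477,-0.014,0.25],Rm))
c=shot("wrist");print(pts(c,["knob_grip","latch_tip"]))
E
python3 p.py
```

```text
((288.9571533203125, 237.31353759765625), (55.65980529785156, 38.9986572265625), 3.012787342071533)
rect world ((0.4732668399810791, -0.015961691737174988), (0.17123651504516602, 0.12037479877471924), 87.77706146240234)
{'cup_plate': [(array([ 0.4813, -0.0145, -0.0008]), 0.87), (array([ 0.6113, -0.2319, -0.0001]), 0.42)], 'plate_handle': [(array([ 0.4774, -0.0189,  0.0353]), 0.61), (array([0.4971, 0.2115, 0.1651]), 0.6)]}
[[ 0.6731  0.7396  0.0001  0.4209]
 [ 0.7396 -0.6731 -0.0004  0.1275]
 [-0.0002  0.0004 -1.      0.2363]
 [ 0.      0.      0.      1.    ]]
(array([0.0004, 0.    , 0.8324]), array([-0.0669,  0.1367, -0.0137]))
{'knob_grip': [(array([0.4944, 0.2062, 0.0633]), 0.78)], 'latch_tip': []}
```

Emit:
move_arm:
  plan: [0, 0, 0.18, -0.03, 0.06, -0.06, 0.085, 0, 0, 0.36, -0.067, 0.137, -0.06, 0.085, 0, 0, 0.54, -0.067, 0.137, -0.06, 0.085, 0, 0, 0.72, -0.067, 0.137, -0.06, 0.085, 0, 0, 0.87, -0.067, 0.137, -0.06, 0.085, 0, 0, 0.87, -0.067, 0.137, -0.06, 0.085, 0, 0, 0.87, -0.067, 0.137, -0.06, 0.085]

```text
clock: 11.7
position: [0.4777, -0.013, 0.2968]
ee_rot: [1.0, -0.016, 0.0, 0.0]
ft_force: [-0.2, -0.1, -0.4]
grip_width: 0.993
grasp_force: 0.0
```

```bash
python3 b.py cup_plate,plate_handle w4
```

```text
[[ 0.9995 -0.0324  0.0002  0.4777]
 [-0.0324 -0.9995 -0.0007 -0.0129]
 [ 0.0002  0.0007 -1.      0.2968]
 [ 0.      0.      0.      1.    ]]
cup_plate (array([ 0.4742, -0.0157, -0.0008]), 0.89)
plate_handle (array([ 0.4804, -0.0124,  0.0324]), 0.83) (array([ 0.4753, -0.0142, -0.0001]), 0.18)
```

View pics/w4.png

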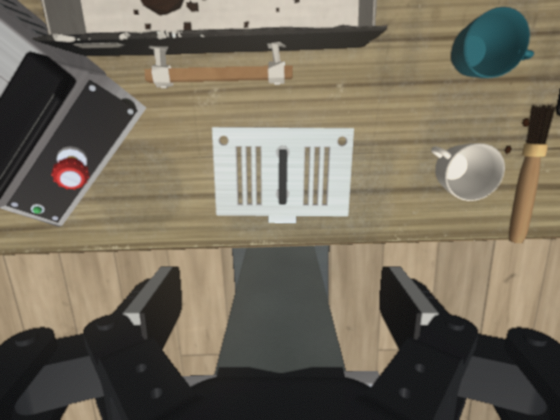

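The plate is level in view, with its holes at (223,141) and (342,141) and its handle at (283,176). The knob is standing out.

```bash
python3 - <<'E'
from h import *
c=shot("wrist");P=[]
for px in [(223,141),(342,141)]:
    b=blob(c,px,7,f=lambda w:255-w.mean(2)-100);P.append(ray(c,b[:2],0.005));print(b,P[-1])
d=P[0]-P[1];print(np.linalg.norm(d));yaw=np.arctan2(-d[0],d[1]);m=(P[0]+P[1])/2
u=np.array([np.cos(yaw),np.sin(yaw)]);o=m[:2]-.04*u;print("plate",o,np.degrees(yaw))
print("handle",ray(c,(283,176),.039))
t=tool();Rm=np.column_stack([[u[0],u[1],0],[u[1],-u[0],0],[0,0,-1]])
print(rel([*o,0.0335],Rm))
E
```

```text
(np.float64(223.0), np.float64(140.33333333333334), np.int64(42)) [0.5202 0.0548 0.005 ]
(np.float64(341.85714285714283), np.float64(141.57142857142858), np.int64(35)) [ 0.5138 -0.0895  0.005 ]
0.1443633696990152
plate [ 0.477  -0.0156] -2.5139622142766194
handle [ 0.4801 -0.0166  0.039 ]
(array([ 0.0004, -0.0001,  0.0099]), array([-0.0007,  0.0025,  0.2633]))
```

Emit:
move_arm:
  plan: [0, 0, 0.01, -0.001, 0.0025, 0.1, 0.05, 0, 0, 0.01, -0.001, 0.0025, 0.2, 0.05, 0, 0, 0.01, -0.001, 0.0025, 0.2, 0.05, 0, 0, 0.01, -0.001, 0.0025, 0.24, 0.05, 0, 0, 0.01, -0.001, 0.0025, 0.262, 0.05, 0, 0, 0.01, -0.001, 0.0025, 0.262, 0.05, 0, 0, 0.01, -0.001, 0.0025, 0.262, 0.0, 0, 0, 0.01, -0.001, 0.0025, 0.262, 0.0, 0, 0, 0.01, -0.001, 0.0025, 0.262, 0.0, 0, 0, 0.01, -0.001, 0.0025, 0.262, 0.0, 0, 0, 0.01, -0.001, 0.0025, 0.262, 0.0]
  squeeze: 80

```text
clock: 13.28
position: [0.4776, -0.0157, 0.0361]
ee_rot: [1.0, -0.023, 0.001, 0.001]
ft_force: [-2.9, -0.4, 8.7]
grip_width: 0.095
grasp_force: 78.5
```

Emit:
move_arm:
  plan: [0, 0, 0, 0, 0, -0.03, 0, 0, 0, 0, 0, 0, -0.09, 0, 0, 0, -0.1, 0, 0, -0.15, 0, 0, 0, -0.25, 0, 0, -0.21, 0, 0, 0, -0.4, 0.01, -0.05, -0.25, 0, 0, 0, -0.55, 0.02, -0.1, -0.25, 0, 0, 0, -0.7, 0.03, -0.15, -0.25, 0, 0, 0, -0.82, 0.04, -0.21, -0.25, 0, 0, 0, -0.873, 0.04, -0.265, -0.24, 0, 0, 0, -0.873, 0.04, -0.265, -0.21, 0, 0, 0, -0.873, 0.04, -0.265, -0.19, 0, 0, 0, -0.873, 0.04, -0.265, -0.19, 0]

```text
clock: 14.78
position: [0.5287, 0.2455, 0.2235]
ee_rot: [0.916, 0.401, -0.001, 0.0]
ft_force: [0.5, 0.4, -3.9]
grip_width: 0.099
grasp_force: 79.1
```

```bash
python3 b.py left_pin,right_pin,cup_plate,plate_handle w5
```

```text
[[ 0.6782  0.7349 -0.0003  0.5291]
 [ 0.7349 -0.6782 -0.0009  0.246 ]
 [-0.0008  0.0004 -1.      0.2249]
 [ 0.      0.      0.      1.    ]]
left_pin
right_pin (array([0.6595, 0.2871, 0.1231]), 0.83)
cup_plate (array([0.5262, 0.2469, 0.1885]), 0.64)
plate_handle (array([0.5312, 0.2497, 0.2237]), 0.72)
```

View pics/w5.png

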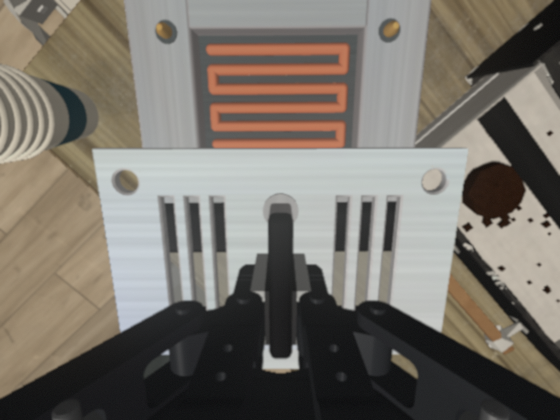

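Pins are at (165,30) and (389,28), and the plate holes at (125,181) and (433,180). Both pairs are level in the one view.

```bash
python3 - <<'E'
from h import *
c=shot("wrist");t=tool();u,v=t[:3,0],t[:3,1]
def pair(pxs,r,f,z):
    B=[blob(c,p,r,f) for p in pxs];P=[ray(c,b[:2],z) for b in B];d=P[0]-P[1]
    print(B,np.linalg.norm(d),"yaw",np.degrees(np.arctan2(-d[0],d[1])))
    return (P[0]+P[1])/2,P
mp,_=pair([(165,30),(389,28)],14,None,.114)
z=t[2,3]-.03
im=c["color"]
# holes: hole region = not plate-like; circle fit by Hough in crop
H=[]
for x,y in [(125,181),(433,180)]:
    g=cv2.cvtColor(im[y-24:y+25,x-24:x+25],cv2.COLOR_RGB2GRAY);g=cv2.resize(g,None,fx=4,fy=4,interpolation=cv2.INTER_CUBIC)
    h=cv2.HoughCircles(g,cv2.HOUGH_GRADIENT,1,100,param1=80,param2=12,minRadius=36,maxRadius=64)
    print(h);k=h[0,0];H.append((x-24+(k[0]-1.5)/4,y-24+(k[1]-1.5)/4))
P=[ray(c,p,z) for p in H];d=P[0]-P[1];print(H,np.linalg.norm(d),np.degrees(np.arctan2(-d[0],d[1])))
mh=(P[0]+P[1])/2
print("tool yaw",np.degrees(np.arctan2(u[1],u[0])),"hole mid in tool",t[:3,:3].T@(mh-t[:3,3]),"go",(mp-mh)@u,(mp-mh)@v, "seat",mp-.04*u)
a=[im[8:52,143:187],im[8:52,367:411],im[159:203,103:147],im[158:202,411:455]]
cv2.imwrite("pics/crop.png",cv2.resize(np.hstack(a),None,fx=4,fy=4)[:,:,::-1])
E
```

```text
[(np.float64(163.85454545454544), np.float64(34.43636363636364), np.int64(110)), (np.float64(390.1528662420382), np.float64(33.254777070063696), np.int64(157))] 0.14269052352200912 yaw 47.61950884976339
[[[100.5 101.5  49. ]]]
[[[ 90.5 103.5  46.6]]]
[(np.float32(125.75), np.float32(182.0)), (np.float32(431.25), np.float32(181.5))] 0.14177761030953093 47.43587821474673
tool yaw 47.36689648803278 hole mid in tool [ 0.0401 -0.0005  0.03  ] go 0.07860778148491983 -0.0012683806776662753 seat [0.5813 0.3063 0.114 ]
```

View pics/crop.png

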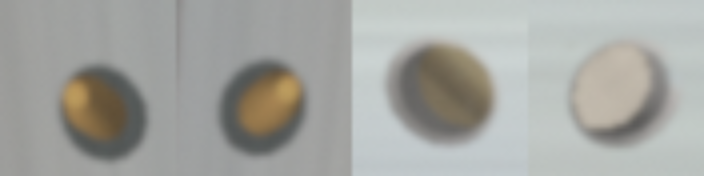

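```bash
python3 - <<'E'
from h import *
c=shot("wrist");t=tool();u,v=t[:3,0],t[:3,1]
M={}
for n,a,b,z in [("tip",(162,31),(395.2,28.5),.119),("base",(168.7,36),(388.7,35),.105),("hole",(125.2,181.8),(433.4,181),t[2,3]-.03)]:
    P=[ray(c,a,z),ray(c,b,z)];d=P[0]-P[1];M[n]=(P[0]+P[1])/2;print(n,np.linalg.norm(d),np.degrees(np.arctan2(-d[0],d[1])))
for n in("tip","base"): print(n,(M[n]-M["hole"])@u,(M[n]-M["hole"])@v)
print(tool())
E
```

```text
tip 0.1432957878648295 47.91112367493325
base 0.14407772666434404 47.59660643082777
hole 0.14293511665402056 47.51056152939927
tip 0.07958192039746888 -0.0006323862848248908
base 0.07927094286455275 -0.000600722969217723
[[ 0.6771  0.7359  0.0011  0.5291]
 [ 0.7359 -0.6771  0.0002  0.2473]
 [ 0.0009  0.0007 -1.      0.2255]
 [ 0.      0.      0.      1.    ]]
```

Emit:
move_arm:
  plan: [0, 0, -0.003, 0.04, -0.0006, 0, 0, 0, 0, -0.003, 0.0794, -0.0006, 0, 0, 0, 0, -0.003, 0.0794, -0.0006, 0.02, 0, 0, 0, -0.003, 0.0794, -0.0006, 0.04, 0, 0, 0, -0.003, 0.0794, -0.0006, 0.055, 0, 0, 0, -0.003, 0.0794, -0.0006, 0.064, 0, 0, 0, -0.003, 0.0794, -0.0006, 0.068, 0, 0, 0, -0.003, 0.0794, -0.0006, 0.071, 0, 0, 0, -0.003, 0.0794, -0.0006, 0.073, 0, 0, 0, -0.003, 0.0794, -0.0006, 0.073, 0]

```text
clock: 16.38
position: [0.582, 0.3064, 0.1519]
ee_rot: [0.915, 0.404, 0.0, 0.0]
ft_force: [0.2, 0.9, -4.2]
grip_width: 0.097
grasp_force: 79.2
```

```bash
python3 b.py left_pin,right_pin,cup_plate,plate_handle w6
```

```text
[[ 0.6743  0.7385  0.0004  0.582 ]
 [ 0.7385 -0.6743  0.0001  0.3065]
 [ 0.0003  0.0002 -1.      0.152 ]
 [ 0.      0.      0.      1.    ]]
left_pin (array([0.5543, 0.3856, 0.1189]), 0.7)
right_pin (array([0.6644, 0.2876, 0.122 ]), 0.95)
cup_plate (array([0.5773, 0.3046, 0.1165]), 0.78)
plate_handle (array([0.5837, 0.3107, 0.1477]), 0.93)
```

View pics/w6.png

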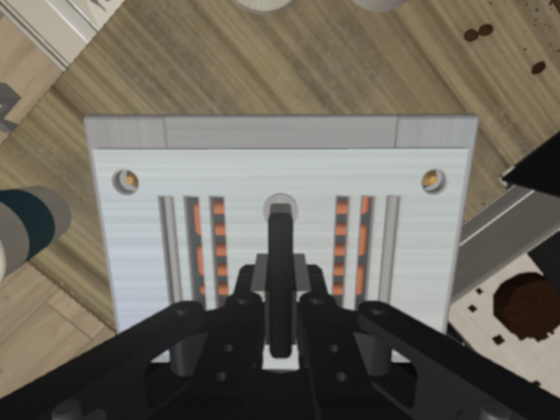

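Both pins show inside the holes at (125,181) and (433,180), and there is no contact force. I'll lower it.

Emit:
move_arm:
  plan: [0, 0, 0, 0, 0, 0.003, 0, 0, 0, 0, 0, 0, 0.006, 0, 0, 0, 0, 0, 0, 0.009, 0, 0, 0, 0, 0, 0, 0.011, 0, 0, 0, 0, 0, 0, 0.012, 0, 0, 0, 0, 0, 0, 0.012, 0]

```text
clock: 17.38
position: [0.5819, 0.3063, 0.1412]
ee_rot: [0.915, 0.403, 0.0, 0.0]
ft_force: [-5.7, -4.6, 9.9]
grip_width: 0.096
grasp_force: 81.1
```

Emit:
move_arm:
  plan: [0, 0, 0, 0, 0, 0.01, 0.04, 0, 0, 0, 0, 0, 0.01, 0.05, 0, 0, 0, 0, 0, 0.009, 0.05, 0, 0, 0, 0, 0, -0.04, 0.05, 0, 0, 0, 0, 0, -0.09, 0.05, 0, 0, 0, 0, 0, -0.14, 0.05, 0, 0, 0, 0, 0, -0.16, 0.05, 0, 0, 0, 0, 0, -0.16, 0.05]

```text
clock: 18.38
position: [0.5821, 0.3069, 0.3007]
ee_rot: [0.915, 0.404, 0.001, -0.0]
ft_force: [0.1, -0.5, -0.4]
grip_width: 0.584
grasp_force: 0.0
```

```bash
python3 b.py left_pin,right_pin,cup_plate,plate_handle,latch_tip w7; python3 -c "
from h import *
for n in ('scene','top'): print(pts(shot(n),['cup_plate','plate_handle','knob_grip']))"
```

```text
[[ 0.6742  0.7385 -0.0002  0.5819]
 [ 0.7385 -0.6742 -0.0005  0.3063]
 [-0.0005  0.0002 -1.      0.2991]
 [ 0.      0.      0.      1.    ]]
left_pin (array([0.5546, 0.3847, 0.1191]), 0.65) (array([ 0.4282,  0.4348, -0.0021]), 0.5)
right_pin (array([0.6629, 0.2892, 0.122 ]), 0.64)
cup_plate (array([0.5788, 0.3093, 0.1069]), 0.72)
plate_handle (array([0.5823, 0.3101, 0.1384]), 0.62) (array([0.4915, 0.2087, 0.1629]), 0.56)
latch_tip (array([0.5321, 0.257 , 0.1105]), 0.47)
{'cup_plate': [(array([0.5822, 0.3086, 0.1054]), 0.71)], 'plate_handle': [(array([0.5794, 0.3045, 0.1404]), 0.7)], 'knob_grip': [(array([ 0.4268,  0.4339, -0.0054]), 0.71), (array([0.4965, 0.2061, 0.0637]), 0.43)]}
{'cup_plate': [], 'plate_handle': [(array([0.428 , 0.4366, 0.0017]), 0.41)], 'knob_grip': []}
```

View pics/w7.png

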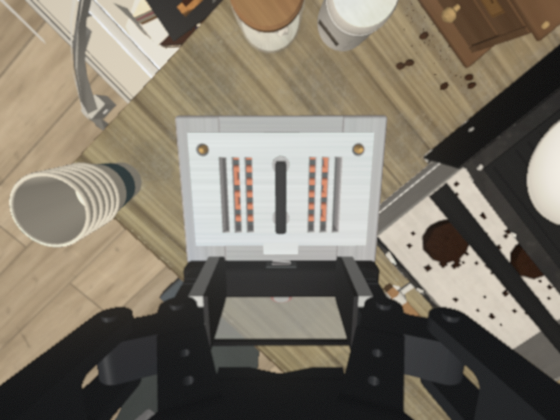

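The plate is down with both pins through it, at (203,150) and (358,149), and its tongue is under the latch side. Next I'll push the knob with closed fingers along its axis.

Emit:
move_arm:
  plan: [0, 0.1, 0, -0.05, 0, 0, 0.0, 0, 0.25, 0, -0.1, 0, 0, 0.0, 0, 0.4, 0, -0.16, 0, 0, 0.0, 0, 0.5585, 0, -0.21, 0, 0.02, 0.0, 0, 0.5585, 0, -0.21, 0, 0.06, 0.0, 0, 0.5585, 0, -0.2, 0, 0.11, 0.0, 0, 0.5585, 0, -0.189, 0, 0.145, 0.0, 0, 0.5585, 0, -0.157, 0, 0.196, 0.0, 0, 0.5585, 0, -0.157, 0, 0.196, 0.0, 0, 0.5585, 0, -0.157, 0, 0.196, 0.0]

```text
clock: 20.32
position: [0.4747, 0.1916, 0.1025]
ee_rot: [0.879, 0.388, 0.251, -0.114]
ft_force: [-0.5, 0.6, -0.2]
grip_width: 0.0
grasp_force: 0.0
```

```bash
python3 -c "
from h import *
t=tool();u=np.array([.6747,.738]);o=np.array([.5752,.2991])
k=np.array([*(o-.115*u),.053]);print(t[:3,:3].T@(k-t[:3,3]),t[:3,2])
c=shot('wrist')
for f in (manip.tip_of,manip.look_for):
  for p,cf in pts(c,['knob_grip'],f)['knob_grip']: print(cf,p,t[:3,:3].T@(p-t[:3,3]))"
```

```text
[0.0011 0.0019 0.059 ] [ 0.353   0.3947 -0.8483]
0.88 [0.4963 0.2107 0.0662] [0.0052 0.0033 0.0459]
0.77 [0.4964 0.2109 0.0773] [0.0112 0.0032 0.0366]
```

Emit:
move_arm:
  plan: [0, 0, 0, 0.002, 0.002, 0.01, 0.0, 0, 0, 0, 0.002, 0.002, 0.016, 0.0, 0, 0, 0, 0.002, 0.002, 0.02, 0.0, 0, 0, 0, 0.002, 0.002, 0.024, 0.0, 0, 0, 0, 0.002, 0.002, 0.027, 0.0, 0, 0, 0, 0.002, 0.002, 0.027, 0.0]

```text
clock: 21.22
position: [0.4881, 0.201, 0.0818]
ee_rot: [0.879, 0.388, 0.252, -0.111]
ft_force: [-0.4, 0.7, -1.0]
grip_width: -0.002
grasp_force: 0.0
```

Emit:
move_arm:
  plan: [0, 0, 0, 0, 0, 0.002, 0.0, 0, 0, 0, 0, 0, 0.004, 0.0, 0, 0, 0, 0, 0, 0.005, 0.0, 0, 0, 0, 0, 0, 0.005, 0.0]

```text
clock: 21.72
position: [0.4903, 0.2024, 0.0783]
ee_rot: [0.88, 0.388, 0.252, -0.111]
ft_force: [-27.7, -17.3, 42.9]
grip_width: 0.005
grasp_force: 26.6
```

Emit:
move_arm:
  plan: [0, 0, 0, 0, 0, -0.03, 0.0, 0, 0, 0, 0, 0, -0.08, 0.0, 0, 0, 0, 0, 0, -0.14, 0.03, 0, 0, 0, 0, 0, -0.19, 0.085, 0, -0.18, 0, 0, 0, -0.21, 0.085, 0, -0.36, 0, 0, 0, -0.22, 0.085, 0, -0.5585, 0, 0, 0, -0.22, 0.085, 0, -0.5585, 0, 0, 0, -0.22, 0.085]

```text
clock: 22.72
position: [0.4122, 0.1196, 0.2645]
ee_rot: [0.914, 0.406, -0.0, 0.0]
ft_force: [-0.4, -0.4, -0.0]
grip_width: 0.995
grasp_force: 0.0
```

```bash
python3 - <<'E'
from h import *
o=manip.get_obs();print(np.array(o["joint_pos"]))
c=shot("wrist");print(pts(c,["knob_grip","latch_tip","cup_plate"]))
c=shot("scene");print(pts(c,["knob_grip","latch_tip","cup_plate","plate_handle"]))
c=shot("top")
print(pts(c,["white_cup_foot","white_cup","teal_cup_foot","teal_cup"]))
t=tool();print(t)
a=np.radians(63);Rm=np.column_stack([[np.cos(a),np.sin(a),0],[np.sin(a),-np.cos(a),0],[0,0,-1]])
print(rel([.4805,-.226,.22],Rm))
E
```

```text
[ 1.2361 -0.3366 -1.3405  1.8683 -0.3337  1.3653 -0.7544]
{'knob_grip': [(array([0.5026, 0.2153, 0.0551]), 0.76)], 'latch_tip': [], 'cup_plate': []}
{'knob_grip': [(array([0.4999, 0.2156, 0.0534]), 0.51)], 'latch_tip': [(array([0.54  , 0.2635, 0.1165]), 0.5)], 'cup_plate': [(array([0.5792, 0.3088, 0.1062]), 0.9), (array([ 0.606 , -0.2288,  0.0017]), 0.74)], 'plate_handle': [(array([ 0.4246,  0.4359, -0.0058]), 0.29)]}
{'white_cup_foot': [(array([ 0.4787, -0.2269,  0.0047]), 0.86)], 'white_cup': [(array([ 0.4902, -0.2144, -0.0014]), 0.92), (array([ 0.4793, -0.2267,  0.0007]), 0.48)], 'teal_cup_foot': [(array([ 0.61  , -0.2305, -0.    ]), 0.81)], 'teal_cup': [(array([ 0.6065, -0.238 , -0.0001]), 0.86)]}
[[ 0.6743  0.7385  0.0001  0.4115]
 [ 0.7385 -0.6743 -0.0001  0.1168]
 [ 0.      0.0001 -1.      0.2643]
 [ 0.      0.      0.      1.    ]]
(array([ 0.0001, -0.    , -0.2687]), array([-0.2066,  0.282 ,  0.0443]))
```

The knob reads home again, within about 3 mm of its start, and the latch is out. On to the white cup.

Emit:
move_arm:
  plan: [0, 0, -0.05, -0.035, 0.047, 0, 0.085, 0, 0, -0.1, -0.07, 0.094, 0, 0.085, 0, 0, -0.15, -0.105, 0.141, 0, 0.085, 0, 0, -0.2, -0.14, 0.188, 0, 0.085, 0, 0, -0.27, -0.175, 0.235, 0, 0.085, 0, 0, -0.27, -0.207, 0.282, 0, 0.085, 0, 0, -0.27, -0.207, 0.282, 0, 0.085, 0, 0, -0.27, -0.207, 0.282, 0, 0.085]

```text
clock: 24.42
position: [0.4803, -0.2257, 0.264]
ee_rot: [0.852, 0.523, 0.0, -0.001]
ft_force: [0.3, 0.5, -0.1]
grip_width: 0.998
grasp_force: 0.0
```

```bash
cat > cup.py <<'E'
from h import *
import sys
n=sys.argv[1]
c=shot("wrist");t=tool();print(t)
for l,v in pts(c,[n,n+"_foot"]).items(): print(l,*v)
r=manip.silhouettes(c,n)
for q in r[:1]:
    s=q["pixels"].astype(np.uint8);print(q["conf"],s.sum())
    # rim+body: opening removes the ear; remainder = ear
    k=cv2.getStructuringElement(2,(25,25));b=cv2.morphologyEx(s,cv2.MORPH_OPEN,k)
    e=cv2.morphologyEx(s&(1-b),cv2.MORPH_OPEN,np.ones((3,3),np.uint8))
    N,lab,st,ce=cv2.connectedComponentsWithStats(e);j=1+st[1:,4].argmax()
    (x,y),rad=cv2.minEnclosingCircle(max(cv2.findContours(b,0,2)[0],key=cv2.contourArea))
    cc=ray(c,(x,y),.045);ee=ray(c,tuple(ce[j]),.03);d=ee-cc
    print("circle",x,y,rad,cc,"ear",ce[j],st[j,4],"angle",np.degrees(np.arctan2(d[1],d[0])),np.linalg.norm(d))
E
python3 cup.py white_cup
```

```text
[[ 0.4518  0.8921  0.      0.4803]
 [ 0.8921 -0.4518  0.0003 -0.2252]
 [ 0.0003 -0.0001 -1.      0.2643]
 [ 0.      0.      0.      1.    ]]
white_cup (array([ 0.483 , -0.2221, -0.0023]), 0.95)
white_cup_foot (array([ 0.4834, -0.2236,  0.    ]), 0.84)
0.68 3004
circle 280.8797302246094 186.45704650878906 30.616561889648438 [ 0.48   -0.2272  0.045 ] ear [285.3455 147.9545] 110 angle 56.079886339396815 0.04123888130331123
```

Emit:
move_arm:
  plan: [0, 0, 0.05, 0, 0, 0.06, 0.085, 0, 0, 0.06, 0, 0, 0.12, 0.085, 0, 0, 0.06, 0, 0, 0.17, 0.085, 0, 0, 0.06, 0, 0, 0.205, 0.085, 0, 0, 0.06, 0, 0, 0.228, 0.085, 0, 0, 0.06, 0, 0, 0.228, 0.085, 0, 0, 0.06, 0, 0, 0.228, 0.03, 0, 0, 0.06, 0, 0, 0.228, 0.03, 0, 0, 0.06, 0, 0, 0.228, 0.03, 0, 0, 0.06, 0, 0, 0.228, 0.03]
  squeeze: 30

```text
clock: 25.88
position: [0.4812, -0.2266, 0.0381]
ee_rot: [0.868, 0.497, 0.0, 0.001]
ft_force: [-1.8, 1.4, 5.9]
grip_width: 0.712
grasp_force: 31.0
```

Emit:
move_arm:
  plan: [0, 0, 0, 0, 0, -0.02, 0.03, 0, 0, 0, 0, 0, -0.07, 0.03, 0, 0, 0, 0, 0, -0.12, 0.03, 0, 0, 0, 0, 0, -0.17, 0.03, 0, 0, -0.1, 0.03, -0.012, -0.21, 0.03, 0, 0, -0.2, 0.07, -0.03, -0.23, 0.03, 0, 0, -0.32, 0.12, -0.052, -0.23, 0.03, 0, 0, -0.45, 0.17, -0.074, -0.23, 0.03, 0, 0, -0.58, 0.22, -0.096, -0.23, 0.03, 0, 0, -0.7, 0.26, -0.114, -0.23, 0.03, 0, 0, -0.7, 0.26, -0.114, -0.23, 0.03]

```text
clock: 27.25
position: [0.5126, 0.0605, 0.268]
ee_rot: [0.641, 0.768, 0.001, 0.0]
ft_force: [0.1, -0.0, -0.7]
grip_width: 0.707
grasp_force: 33.3
```

```bash
cat > go.py <<'E'
from h import *
import sys
x,y,z,a=map(float,sys.argv[1:]);a=np.radians(a)
Rm=np.column_stack([[np.cos(a),np.sin(a),0],[np.sin(a),-np.cos(a),0],[0,0,-1]])
print(rel([x,y,z],Rm),np.array(manip.get_obs()["joint_pos"]))
E
python3 go.py .548 .3375 .27 138; python3 -c "
from h import *
c=shot('wrist');print(pts(c,['white_cup_foot','white_cup']));print(tool())"
```

```text
(array([ 0.0017,  0.0003, -0.6586]), array([ 0.2662,  0.0842, -0.0017])) [ 0.9495  0.35   -1.3727  1.6717  0.3478  1.4067 -0.2902]
{'white_cup_foot': [(array([0.5125, 0.0639, 0.2309]), 0.67)], 'white_cup': [(array([0.5116, 0.064 , 0.2253]), 0.87)]}
[[-0.168   0.9858  0.0006  0.5133]
 [ 0.9858  0.168  -0.001   0.0551]
 [-0.0011  0.0004 -1.      0.267 ]
 [ 0.      0.      0.      1.    ]]
```

Emit:
move_arm:
  plan: [0, 0, -0.1, 0.04, 0.013, 0, 0.03, 0, 0, -0.2, 0.09, 0.028, 0, 0.03, 0, 0, -0.32, 0.14, 0.044, 0, 0.03, 0, 0, -0.44, 0.19, 0.06, 0, 0.03, 0, 0, -0.56, 0.23, 0.073, 0, 0.03, 0, 0, -0.659, 0.265, 0.084, 0, 0.03, 0, 0, -0.659, 0.265, 0.084, 0, 0.03, 0, 0, -0.659, 0.265, 0.084, 0, 0.03]

```text
clock: 28.4
position: [0.5522, 0.3294, 0.2664]
ee_rot: [0.364, 0.931, -0.0, 0.0]
ft_force: [0.6, -0.2, -1.7]
grip_width: 0.709
grasp_force: 33.4
```

```bash
python3 go.py .548 .3375 .2 138; python3 -c "
from h import *
c=shot('wrist');print(pts(c,['white_cup_foot','white_cup','cup_plate']));print(tool())
for n in ('scene','top'):
  c=shot(n);print(pts(c,['white_cup_foot','white_cup','cup_plate','plate_handle']))"
```

```text
(array([-0.0004,  0.0006, -0.0122]), array([0.0086, 0.0032, 0.0664])) [ 0.1843  0.6768 -1.2617  1.3389  0.6399  1.565  -0.1768]
{'white_cup_foot': [(array([0.5539, 0.332 , 0.2306]), 0.86), (array([0.5777, 0.2994, 0.0006]), 0.63)], 'white_cup': [(array([0.5466, 0.3312, 0.2267]), 0.8)], 'cup_plate': []}
[[-0.7353  0.6777  0.0006  0.552 ]
 [ 0.6777  0.7353 -0.0007  0.3295]
 [-0.0009 -0.0001 -1.      0.2665]
 [ 0.      0.      0.      1.    ]]
{'white_cup_foot': [(array([0.5506, 0.3293, 0.2255]), 0.86)], 'white_cup': [(array([ 0.4257,  0.4331, -0.0044]), 0.72), (array([0.5485, 0.3357, 0.2275]), 0.59)], 'cup_plate': [(array([0.5816, 0.307 , 0.1044]), 0.74)], 'plate_handle': [(array([0.5815, 0.306 , 0.1399]), 0.94), (array([0.5823, 0.3101, 0.1042]), 0.38)]}
{'white_cup_foot': [], 'white_cup': [(array([ 0.4643, -0.3137, -0.0015]), 0.66)], 'cup_plate': [(array([0.5835, 0.307 , 0.1044]), 0.82)], 'plate_handle': [(array([0.5807, 0.304 , 0.1413]), 0.89)]}
```

Emit:
move_arm:
  plan: [0, 0, -0.01, 0.0086, 0.003, 0.0, 0.03, 0, 0, -0.01, 0.0086, 0.003, 0.04, 0.03, 0, 0, -0.01, 0.0086, 0.003, 0.075, 0.03, 0, 0, -0.01, 0.0086, 0.003, 0.095, 0.03, 0, 0, -0.01, 0.0086, 0.003, 0.107, 0.03, 0, 0, -0.01, 0.0086, 0.003, 0.112, 0.03, 0, 0, -0.01, 0.0086, 0.003, 0.114, 0.03, 0, 0, -0.01, 0.0086, 0.003, 0.114, 0.03]

```text
clock: 30.1
position: [0.5472, 0.3393, 0.1529]
ee_rot: [0.358, 0.934, 0.0, 0.0]
ft_force: [-0.2, -0.4, -1.1]
grip_width: 0.708
grasp_force: 33.4
```

Emit:
move_arm:
  plan: [0, 0, 0, 0, 0, 0.001, 0.03, 0, 0, 0, 0, 0, 0.002, 0.03, 0, 0, 0, 0, 0, 0.003, 0.03, 0, 0, 0, 0, 0, 0.004, 0.03, 0, 0, 0, 0, 0, 0.004, 0.03]

```text
clock: 30.72
position: [0.547, 0.3391, 0.1492]
ee_rot: [0.358, 0.934, 0.0, 0.0]
ft_force: [-2.2, -3.7, 6.6]
grip_width: 0.707
grasp_force: 34.3
```

Emit:
move_arm:
  plan: [0, 0, 0, 0, 0, -0.0005, 0.066, 0, 0, 0, 0, 0, -0.0005, 0.075, 0, 0, 0, 0, 0, -0.0005, 0.085, 0, 0, 0, 0, 0, -0.0005, 0.085, 0, 0, 0, 0, 0, -0.03, 0.085, 0, 0, 0, 0, 0, -0.08, 0.085, 0, 0, 0, 0, 0, -0.13, 0.085, 0, 0, 0, 0, 0, -0.15, 0.085]

```text
clock: 31.72
position: [0.547, 0.3399, 0.3013]
ee_rot: [0.358, 0.934, 0.001, 0.001]
ft_force: [-0.5, -0.1, -0.4]
grip_width: 0.997
grasp_force: 0.0
```

```bash
python3 -c "
from h import *
c=shot('wrist');print(pts(c,['white_cup_foot','white_cup','cup_plate']))
c=shot('scene');print(pts(c,['white_cup_foot','white_cup']))"
python3 go.py .609 -.232 .3 76
```

```text
{'white_cup_foot': [(array([0.5489, 0.3383, 0.1113]), 0.65), (array([ 0.4264,  0.4329, -0.0041]), 0.41)], 'white_cup': [(array([0.5383, 0.3393, 0.1101]), 0.88)], 'cup_plate': [(array([0.579 , 0.3095, 0.1039]), 0.57)]}
{'white_cup_foot': [(array([0.5449, 0.3393, 0.1065]), 0.89), (array([ 0.4609, -0.3164, -0.0026]), 0.49)], 'white_cup': [(array([0.5408, 0.346 , 0.1111]), 0.63)]}
(array([-0.0022,  0.0009,  1.0833]), array([-0.4275, -0.383 , -0.0028])) [ 0.1573  0.662  -1.2712  1.2874  0.6278  1.6193 -0.1676]
```

The white cup stands on the plate. Now the teal cup.

Emit:
move_arm:
  plan: [0, 0, 0.09, -0.025, -0.047, 0, 0.085, 0, 0, 0.18, -0.05, -0.094, 0, 0.085, 0, 0, 0.28, -0.075, -0.141, 0, 0.085, 0, 0, 0.38, -0.1, -0.188, 0, 0.085, 0, 0, 0.48, -0.125, -0.235, 0, 0.085, 0, 0, 0.58, -0.15, -0.282, 0, 0.085, 0, 0, 0.69, -0.205, -0.302, 0, 0.085, 0, 0, 0.8, -0.26, -0.322, 0, 0.085, 0, 0, 0.9, -0.315, -0.342, 0, 0.085, 0, 0, 1.0, -0.37, -0.362, 0, 0.085, 0, 0, 1.083, -0.4275, -0.383, 0, 0.085, 0, 0, 1.083, -0.4275, -0.383, 0, 0.085]

```text
clock: 33.58
position: [0.6091, -0.2368, 0.2949]
ee_rot: [0.79, 0.613, -0.001, -0.002]
ft_force: [-0.5, 1.7, -0.5]
grip_width: 0.994
grasp_force: 0.0
```

```bash
python3 cup.py teal_cup;python3 go.py .609 -.232 .036 76
```

```text
[[ 0.2444  0.9697 -0.0026  0.609 ]
 [ 0.9697 -0.2444  0.0022 -0.2334]
 [ 0.0015 -0.003  -1.      0.2958]
 [ 0.      0.      0.      1.    ]]
teal_cup (array([ 0.6058, -0.2402,  0.0006]), 0.87)
teal_cup_foot (array([ 0.61  , -0.2314,  0.0064]), 0.62)
0.66 2579
circle 279.12054443359375 174.7491912841797 28.8070125579834 [ 0.6082 -0.2309  0.045 ] ear [279.    207.814] 43 angle -104.83633695249318 0.04525509409757852
(array([-0.0006, -0.0002,  0.0025]), array([-0.0019,  0.0007,  0.262 ])) [ 0.9642  0.5653 -1.0386  1.2679  0.4794  1.5637 -0.2435]
```

Emit:
move_arm:
  plan: [0, 0, 0, 0, 0, 0.06, 0.085, 0, 0, 0, 0, 0, 0.12, 0.085, 0, 0, 0, 0, 0, 0.17, 0.085, 0, 0, 0, 0, 0, 0.21, 0.085, 0, 0, 0, 0, 0, 0.24, 0.085, 0, 0, 0, 0, 0, 0.26, 0.085, 0, 0, 0, 0, 0, 0.26, 0.085, 0, 0, 0, 0, 0, 0.26, 0.03, 0, 0, 0, 0, 0, 0.26, 0.03, 0, 0, 0, 0, 0, 0.26, 0.03, 0, 0, 0, 0, 0, 0.26, 0.03]
  squeeze: 30

```text
clock: 35.15
position: [0.6098, -0.2315, 0.0402]
ee_rot: [0.788, 0.616, 0.0, 0.001]
ft_force: [-2.4, 0.7, 5.8]
grip_width: 0.712
grasp_force: 31.4
```

Emit:
move_arm:
  plan: [0, 0, 0, 0, 0, -0.02, 0.03, 0, 0, 0, 0, 0, -0.07, 0.03, 0, 0, 0, 0, 0, -0.12, 0.03, 0, 0, 0, 0, 0, -0.17, 0.03, 0, 0, -0.06, 0.02, -0.019, -0.21, 0.03, 0, 0, -0.12, 0.05, -0.048, -0.24, 0.03, 0, 0, -0.22, 0.085, -0.081, -0.24, 0.03, 0, 0, -0.32, 0.125, -0.117, -0.24, 0.03, 0, 0, -0.42, 0.16, -0.151, -0.24, 0.03, 0, 0, -0.52, 0.193, -0.182, -0.24, 0.03, 0, 0, -0.52, 0.193, -0.182, -0.24, 0.03]

```text
clock: 36.52
position: [0.4779, 0.0036, 0.2794]
ee_rot: [0.6, 0.8, -0.002, 0.002]
ft_force: [0.5, -1.2, -0.7]
grip_width: 0.714
grasp_force: 33.3
```

```bash
python3 go.py .617 .275 .28 138; python3 -c "
from h import *
c=shot('wrist');print(pts(c,['teal_cup_foot','teal_cup']));print(tool())"
```

```text
(array([-0.0017,  0.0042, -0.5548]), array([ 0.2218,  0.2093, -0.0017])) [ 1.2344  0.165  -1.4243  1.7403  0.1709  1.3799  0.0623]
{'teal_cup_foot': [(array([0.4757, 0.0002, 0.2444]), 0.61)], 'teal_cup': [(array([ 0.4771, -0.0068,  0.2411]), 0.8)]}
[[-0.2714  0.9625  0.001   0.4794]
 [ 0.9625  0.2714 -0.0016 -0.0008]
 [-0.0018  0.0005 -1.      0.279 ]
 [ 0.      0.      0.      1.    ]]
```

Emit:
move_arm:
  plan: [0, 0, -0.08, 0.04, 0.025, 0, 0.03, 0, 0, -0.17, 0.08, 0.05, 0, 0.03, 0, 0, -0.26, 0.12, 0.074, 0, 0.03, 0, 0, -0.35, 0.16, 0.098, 0, 0.03, 0, 0, -0.44, 0.182, 0.14, 0, 0.03, 0, 0, -0.52, 0.205, 0.178, 0, 0.03, 0, 0, -0.555, 0.222, 0.209, 0, 0.03, 0, 0, -0.555, 0.222, 0.209, 0, 0.03, 0, 0, -0.555, 0.222, 0.209, 0, 0.03]

```text
clock: 37.8
position: [0.62, 0.2697, 0.2776]
ee_rot: [0.362, 0.932, -0.0, -0.001]
ft_force: [0.3, -0.6, -1.4]
grip_width: 0.71
grasp_force: 33.4
```

```bash
python3 go.py .617 .275 .151 138; python3 -c "
from h import *
c=shot('wrist');print(pts(c,['teal_cup_foot','teal_cup']));print(tool())
c=shot('scene');print(pts(c,['teal_cup_foot','white_cup_foot']))"
```

```text
(array([-0.0011, -0.0007, -0.0082]), array([0.0057, 0.002 , 0.1266])) [ 0.2111  0.7014 -1.1771  1.2191  0.6381  1.6027 -0.0094]
{'teal_cup_foot': [(array([0.6189, 0.2701, 0.2395]), 0.72)], 'teal_cup': [(array([0.6229, 0.2588, 0.2384]), 0.7), (array([0.5552, 0.3847, 0.119 ]), 0.18)]}
[[-0.7375  0.6754  0.0003  0.6199]
 [ 0.6754  0.7375 -0.0007  0.2692]
 [-0.0007 -0.0003 -1.      0.2784]
 [ 0.      0.      0.      1.    ]]
{'teal_cup_foot': [(array([0.6182, 0.2705, 0.2381]), 0.96)], 'white_cup_foot': [(array([0.5476, 0.3376, 0.1098]), 0.87)]}
```

Emit:
move_arm:
  plan: [0, 0, -0.008, 0.0055, 0.002, 0.0, 0.03, 0, 0, -0.008, 0.0055, 0.002, 0.04, 0.03, 0, 0, -0.008, 0.0055, 0.002, 0.08, 0.03, 0, 0, -0.008, 0.0055, 0.002, 0.105, 0.03, 0, 0, -0.008, 0.0055, 0.002, 0.118, 0.03, 0, 0, -0.008, 0.0055, 0.002, 0.122, 0.03, 0, 0, -0.008, 0.0055, 0.002, 0.124, 0.03, 0, 0, -0.008, 0.0055, 0.002, 0.124, 0.03]

```text
clock: 39.1
position: [0.6172, 0.2758, 0.1551]
ee_rot: [0.358, 0.934, 0.0, 0.0]
ft_force: [0.4, -0.7, -0.6]
grip_width: 0.708
grasp_force: 33.4
```

Emit:
move_arm:
  plan: [0, 0, 0, 0, 0, 0.001, 0.03, 0, 0, 0, 0, 0, 0.002, 0.03, 0, 0, 0, 0, 0, 0.003, 0.03, 0, 0, 0, 0, 0, 0.003, 0.03]

```text
clock: 39.6
position: [0.617, 0.2755, 0.1514]
ee_rot: [0.358, 0.934, 0.0, 0.0]
ft_force: [-0.0, 0.7, 0.6]
grip_width: 0.71
grasp_force: 33.5
```

Contact is just starting; 1 mm more, then release and rise.

Emit:
move_arm:
  plan: [0, 0, 0, 0, 0, 0.001, 0.03, 0, 0, 0, 0, 0, 0.001, 0.03, 0, 0, 0, 0, 0, 0.001, 0.066, 0, 0, 0, 0, 0, 0.001, 0.075, 0, 0, 0, 0, 0, 0.001, 0.085, 0, 0, 0, 0, 0, 0.001, 0.085, 0, 0, 0, 0, 0, -0.03, 0.085, 0, 0, 0, 0, 0, -0.08, 0.085, 0, 0, 0, 0, 0, -0.13, 0.085, 0, 0, 0, 0, 0, -0.17, 0.085, 0, 0, 0, 0, 0, -0.17, 0.085]

```text
clock: 40.98
position: [0.6172, 0.2766, 0.3248]
ee_rot: [0.358, 0.934, 0.002, 0.001]
ft_force: [-0.5, -0.2, -0.4]
grip_width: 0.997
grasp_force: 0.0
```

```bash
python3 - <<'E'
from h import *
for n in ("wrist","scene","top"):
    c=shot(n)
    for k,v in pts(c,["teal_cup_foot","white_cup_foot","cup_plate","knob_grip","bar_brush","cup_stack"]).items(): print(n,k,*v)
E
```

```text
wrist teal_cup_foot (array([0.6154, 0.2736, 0.1135]), 0.81)
wrist white_cup_foot (array([0.5492, 0.3414, 0.1091]), 0.79)
wrist cup_plate (array([0.5785, 0.307 , 0.1072]), 0.76) (array([0.55  , 0.3429, 0.1134]), 0.29)
wrist knob_grip
wrist bar_brush
wrist cup_stack
scene teal_cup_foot (array([0.6137, 0.2768, 0.1093]), 0.79)
scene white_cup_foot (array([0.5493, 0.3395, 0.1071]), 0.8) (array([0.5418, 0.2642, 0.1125]), 0.31)
scene cup_plate (array([0.584 , 0.3064, 0.1071]), 0.91)
scene knob_grip (array([0.5006, 0.211 , 0.051 ]), 0.65)
scene bar_brush (array([ 0.4599, -0.3159, -0.0007]), 0.69)
scene cup_stack (array([ 0.4254,  0.4359, -0.0066]), 0.74) (array([0.5591, 0.3861, 0.1166]), 0.39)
top teal_cup_foot
top white_cup_foot (array([0.5415, 0.3365, 0.1104]), 0.57)
top cup_plate (array([0.5819, 0.3043, 0.1064]), 0.86) (array([0.5799, 0.3079, 0.1427]), 0.25)
top knob_grip
top bar_brush (array([ 0.4691, -0.3164, -0.004 ]), 0.9)
top cup_stack (array([0.4296, 0.4334, 0.0002]), 0.87)
```

Everything checks out: both cups are standing on the plate, the knob is home and the bystanders haven't moved. Handing in.

```bash
python3 -c "
from workcell import manip
print(manip.hand_in())"
```

```text
the job is handed in; nothing more can be done
None
```

I handed the job in at about 41 s: the knob was pulled out, the plate seated over its pins and the knob pushed home, and the white and teal cups now stand upright either side of the plate's handle; the hand-in reply gave no verdict.

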